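# Charge the lamp battery: clear the charger, seat the battery, wind the timer

## Task

Get the bike-lamp battery charging: first take the blue tire lever off the charger and lay it flat in the aluminium tray, then lift the battery from the sloping red rack and seat it flat and fully home in the charger's pocket, nose end into the narrow end, and last wind the orange timer knob clockwise until its white pointer is on the green mark. The charger stands loose and its timer is stiff, so press it down while you turn: it must not slide or swivel more than 15 mm from where it stands. Do not knock, shift or tip over the green bottle cage, the steel socket case, the white lube can or the valve extender.

Things in the scene. Friction and masses are not known exactly. Their poses are not given: they have to be found in the camera images.
- charger: Loose grey plastic charger, 0.22 kg, 140 (x) by 170 (y) by 36 mm tall, on four small hard feet (friction about 0.28) on the square bamboo board, whose top is at z = 0.018. Origin: centre of its underside. Battery pocket on its +y side, timer knob on its -y side. Its flat deck is 36 mm above the origin.
- pocket (a point): Centre of the battery pocket's floor, at (0, 42, 20) mm in the charger, with its axes: x along the pocket to its narrow nose end, y away from the knob, z up. The pocket is 16 mm deep below the deck and 2.5 mm larger than the battery all round: 61 mm wide from x = -57.5 to 37.5 mm, then 39 mm wide to x = 57.5 mm.
- knob_axis (a point): Point on the knob's upright axis, at (0, -48, 54) mm in the charger (its axes), 18 mm above the deck. Knob: black skirt disc 60 mm across, 6 mm thick, on the deck; on it, centred, an orange grip bar 52 mm long, 16 wide, 26 tall (6 to 32 mm above the deck). A white line on top marks the bar's pointer end. White ticks and one green mark on the deck around it.
- timer (a joint): Timer knob angle, rad, growing clockwise from above, range 0 to 2.4; pointer on the green mark at 1.6. The pointer's direction in the charger's axes is (0.8 - value) from +x towards +y. It stays where left. Turning takes 0.40 N m, more than the charger's own weight resists: push down on the knob with about 18 to 20 N while turning, gripping firmly (50 N or so).
- battery_mid (a point): Centre (half-way up) of the black battery, loose, 0.22 kg, 110 (x) by 56 (y) by 44 mm (z). Main block from x = -55 to 35 mm, yellow nose 34 mm wide from there to x = 55. It starts on the rack's 28 degree slope, so its z axis leans 28 degrees towards the robot's side; nothing stands beside its long sides. Seated: 22 mm above the pocket point, x axes parallel.
- rack: Fixed red sheet-metal rack, 130 by 100 mm, highest edge about 90 mm above the board; its face slopes 28 degrees up along its +x, with a 12 mm tall lip along the low edge (robot's side) on which the battery's rear end rests, nose at the high end. Origin: centre of its underside.
- lever_mid (a point): Centre (half-way up) of the blue plastic tire lever, 35 g, 120 mm long (x) by 20 mm wide (y; 14 mm over its last 30 mm) by 10 mm thick (z). At the start it lies flat on the charger's deck across the pocket mouth, bridging it.
- tray_floor (a point): Centre of the inner floor of the fixed aluminium tray, 4 mm above the board. Inside it is 162 mm (x) by 82 mm (y); outside 170 by 90 mm; its rim is 26 mm above this point.
- cage_mid (a point): Centre of the green bottle cage standing upright and loose on the board: 82 mm diameter, 130 mm tall, this point 65 mm above its foot. Bystander.
- case_mid (a point): Centre of the closed stainless steel socket set case, 100 (x) by 160 (y) by 42 mm, loose on the board, 0.95 kg. Bystander.
- can_mid (a point): Centre of the white chain-lube can with a red cap standing loose on the board: 52 mm diameter, 118 mm tall, 0.28 kg. Bystander.
- extender_mid (a point): Centre of the aluminium valve extender lying on the board, 94 mm long (x) and 12 mm thick, 15 g. Bystander.
Not all that is in view belongs to the job. Of the things that look like the charger, the largest one is meant.

How it is judged:
By the outcome, as a careful person would: the job done as asked, in the order asked, and still so for the second after the job is handed in, with the robot touching nothing.
It also fails if it takes over 70 s, if anything falls off the work surface, if the arm or the gripper's body presses on something with over 40 N, if the wrist force passes 120 N, or if a joint passes its speed limit or range.

## Robot

A 6-joint arm with a two-finger parallel gripper is mounted at the origin on the work surface. World frame = base frame: x ahead of the robot, y to its left, z up, the work surface at z = 0. Lengths are in m, angles in rad, forces in N, time in s.
With the tool pointing down it reaches from about 0.375 to 0.925 m from the base axis. Payload 5.7 kg.
Tool frame: the origin (TCP) lies at the very end of the fingers, on their centre line; the grasp point (between the pads) lies 19 mm behind it; z points along the fingers, y is the line along which they close (so a half turn about z gives the same grasp; the last joint's range is limited). The gripper opens to 88 mm and grips with 3 to 60 N. Pads are 20 mm wide; open, the fingers measure 115 mm over their backs; the gripper's body (75 mm by 178 mm) begins 61 mm behind the grasp point.
Start: joints at [1.132, 0.359, 1.51, -0, 1.272, -0.115], TCP at [0.191, 0.569, 0.223] pointing down, gripper open.
Joint ranges: [-2.97, 2.97], [-1.01, 2.36], [0.21, 2.38], [-0.96, 4.11], [0.2, 2.71], [-2.98, 2.98]. Speed limits (rad/s): [2.39, 2.39, 3.14, 3.14, 3.14, 3.14].

## Interface

Orientations are given as a 3x3 rotation matrix whose columns are the frame's x, y, z axes.
In Python, from plant import readout, optics, ticket gives the robot as it stands.
- The arm moves only by the tool carry_out, never from a script. Its arguments are lists of equal length, an entry for each row: "xyz": the shift along the tool's x, y, z in mm, a list of three; "spin": the turn about the tool's z in degrees; "grip": the opening, from 0 (shut) to 1 (fully open). In form: {"xyz": [[x, y, z], ...], "spin": [spin, ...], "grip": [grip, ...]}. A call has 1 to 12 rows; each row shifts and turns the commanded pose from where the row before left it, along the tool's axes as they then stand; what a row does not reach is not made up. A row lasts 1/10 s, in which the tool goes at most 50 mm and 8.59 degrees, less where a joint would pass 70% of its speed; a pose out of reach is approached as far as the arm can. A call is refused whole if a number of a shift passes 50 or a number of a turn 8.59, either way. A call with a gripper value outside its range is refused whole. The fingers move at their own pace and stop on an object; the grip force is fixed at half the most. Time passes only in rows, so rows that do not move let the fingers close. It gives the time, the measured TCP pose, the force, the opening and the grip force at its end, in the units of the state.
- readout.observe(): the state, without advancing time (a new reading comes with each control period).
- optics.read_camera(name): name is "side" or "top"; returns the picture (420x560x3 uint8, blue, green, red); there is no depth.
- optics.get_calibration(name): a dict with "vfov" (degrees; the focal length in pixels is half the picture's height over the tangent of half this angle, whatever the lens; pixels are square), "cx", "cy" (the principal point, pixels), "dist" ([k1, k2, p1, p2, k3] as OpenCV has them; the pictures are not rectified), "origin" and "rotation" of the camera in the world. Camera axes: x right, y up, looking along -z (the intrinsics and any distortion apply to the point x, -y, -z); pixel columns grow to the right and rows downward; lengths in m; the calibration is good to about 2 mm. A picture is of the moment at which its call begins. get_calibration takes no time and is no camera call.
- ticket.job_done(): hands the job in; it is judged then, once.
The state is a dict: "time": time; "joint_positions": joint angles; "qd": joint speeds; "tau": joint torques, N m; "ee_pos": TCP position; "orientation": TCP orientation; "ft_force": force on the tool from outside, world axes, zero at the start; "wrist_torque": the same for the moment, N m; "finger_gap": finger opening in m; "gripper_force": force on a finger pad.
Only numpy, scipy, OpenCV 4.12 (cv2) and the standard library are available. Lean on these libraries where they do the work, as an engineer would, in place of code of your own. Each camera call takes 0.05 s, during which the arm holds its last target. There are 200 camera calls.

## Working session

There is one attempt and no reset: what is moved stays moved. The work goes in short steps, Python scripts to look and compute and a tool call to move; the robot and the scene stay as the last step left them, time stands still between calls to the robot, and variables do not carry over. Pictures are saved under pics/ and viewed, at most 10 in all, crops included, and the job is handed in when it is done.

Besides the shell and the picture viewer there is one more tool, called after "Emit:" by a JSON object that holds its "method" and its "body". carry_out: Moves the arm, as the interface text tells. Its arguments: {"type":"object","properties":{"xyz":{"type":"array","items":{"type":"array","items":{"type":"number"}}},"spin":{"type":"array","items":{"type":"number"}},"grip":{"type":"array","items":{"type":"number"}}},"required":["xyz","spin","grip"]}

```bash
ls; mkdir -p pics; python3 - <<'E'
from plant import readout, optics
import cv2,numpy as np
s=readout.observe()
for k in s: print(k,np.round(s[k],4).tolist())
for n in ("side","top"):
    im=optics.read_camera(n); cv2.imwrite(f"pics/{n}0.png",im)
    c=optics.get_calibration(n); print(n,{k:np.round(v,4).tolist() for k,v in c.items()})
E
```

```text
pics
time 0.0
joint_positions [1.1319, 0.3595, 1.5114, -0.0, 1.2725, -0.1151]
qd [-0.0023, 0.0003, -0.0015, 0.0013, -0.0001, -0.0007]
tau [-0.002, -51.5389, -27.0724, 0.0671, 0.0355, -0.0001]
ee_pos [0.1906, 0.5682, 0.2218]
orientation [[-0.948, 0.3182, -0.0008], [0.3182, 0.948, -0.0017], [0.0002, -0.0018, -1.0]]
ft_force [-0.1707, 0.535, -0.1131]
wrist_torque [0.0152, -0.045, 0.0616]
gripper_force 0.0
finger_gap 0.0877
side {'vfov': 46.1486, 'cx': 281.8048, 'cy': 203.6816, 'dist': [-0.1068, 0.0, 0.0, 0.0, 0.0], 'origin': [0.0771, -0.9177, 0.7476], 'rotation': [[0.8391, 0.3045, -0.4508], [-0.544, 0.4703, -0.6949], [0.0004, 0.8283, 0.5603]]}
top {'vfov': 46.0058, 'cx': 276.9115, 'cy': 212.4097, 'dist': [-0.0221, 0.0, 0.0, 0.0, 0.0], 'origin': [0.4548, -0.1066, 1.207], 'rotation': [[0.0282, 0.9943, -0.1024], [-0.9996, 0.0284, 0.0005], [0.0034, 0.1024, 0.9947]]}
```

View pics/top0.png

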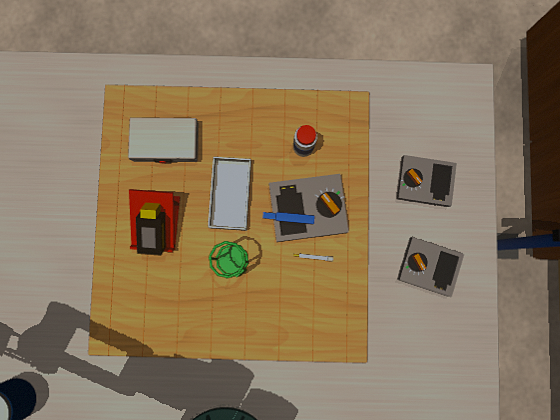

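View pics/side0.png

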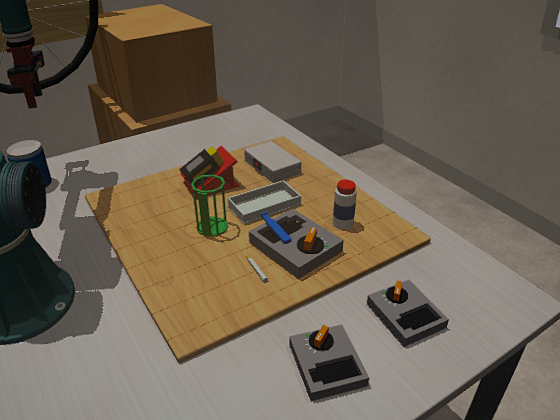

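The top view shows the charger at about (310,207) with the blue lever at (289,217), the tray at (230,193), the rack and battery at (151,225), the cage at (230,260), the extender at (313,257), the can at (305,138) and the case at (163,139). The two smaller chargers to the right are decoys.

```bash
cat > h.py <<'E'
import cv2,numpy as np
from plant import optics
def cal(n):
    c=optics.get_calibration(n); f=210/np.tan(np.radians(c["vfov"])/2)
    K=np.array([[f,0,c["cx"]],[0,f,c["cy"]],[0,0,1.]])
    return K,np.array(c["dist"],float),np.array(c["origin"]),np.array(c["rotation"])
def rays(n,px):
    K,d,o,R=cal(n)
    u=cv2.undistortPoints(np.array(px,float).reshape(-1,1,2),K,d).reshape(-1,2)
    return o,np.c_[u[:,0],-u[:,1],-np.ones(len(u))]@R.T
def plane(n,px,z):
    o,r=rays(n,px); return o+r*((z-o[2])/r[:,2])[:,None]
def proj(n,P):
    K,d,o,R=cal(n); p=(np.array(P,float).reshape(-1,3)-o)@R
    p=p*[1,-1,-1]
    return cv2.projectPoints(p,np.zeros(3),np.zeros(3),K,d)[0].reshape(-1,2)
def tri(pa,pb,a="top",b="side"):
    oa,ra=rays(a,[pa]);ob,rb=rays(b,[pb]);ra,rb=ra[0],rb[0]
    t=np.linalg.lstsq(np.c_[ra,-rb],ob-oa,rcond=None)[0]
    A=oa+ra*t[0];B=ob+rb*t[1]; return (A+B)/2,np.linalg.norm(A-B)
def blobs(n,im,lo,hi,roi=None,k=3):
    m=cv2.inRange(cv2.cvtColor(im,cv2.COLOR_BGR2HSV),np.array(lo),np.array(hi))
    if roi: 
        q=np.zeros_like(m);x0,y0,x1,y1=roi;q[y0:y1,x0:x1]=m[y0:y1,x0:x1];m=q
    cs=sorted(cv2.findContours(m,cv2.RETR_EXTERNAL,cv2.CHAIN_APPROX_NONE)[0],key=cv2.contourArea)[::-1][:k]
    return cs
E
python3 - <<'E'
from h import *
im=cv2.imread("pics/top0.png"); sd=cv2.imread("pics/side0.png")
def show(nm,cs,z,n="top"):
    for c in cs:
        if cv2.contourArea(c)<15: continue
        b=cv2.boxPoints(cv2.minAreaRect(c)); P=plane(n,b,z)
        print(nm,cv2.contourArea(c),"px",b.mean(0).round(1),"c",P.mean(0).round(4),"box",P[:,:2].round(3).tolist())
show("lever",blobs("top",im,(105,150,60),(125,255,255),(240,180,340,240),1),.064)
show("orange",blobs("top",im,(5,200,120),(18,255,255),(315,185,350,225),2),.086)
show("charger",blobs("top",im,(0,0,70),(180,60,150),(265,165,355,250),2),.054)
show("yellow",blobs("top",im,(22,180,100),(32,255,255),(120,190,180,230),2),.10)
show("green",blobs("top",im,(50,120,60),(75,255,255),(195,225,270,285),2),.08)
show("tray",blobs("top",im,(90,5,100),(130,60,255),(200,150,260,235),2),.022)
a=im[165:265,115:355]; b=sd[140:290,170:360]
cv2.imwrite("pics/ct.png",cv2.resize(a,(792,330),interpolation=cv2.INTER_CUBIC))
cv2.imwrite("pics/c2.png",np.vstack([cv2.resize(im[170:250,260:360],(700,560)[:2],interpolation=cv2.INTER_CUBIC)]))
E
```

```text
lever 329.5 px [288.3 217.1] c [ 0.5624 -0.1338  0.064 ] box [[0.556, -0.075], [0.576, -0.076], [0.568, -0.193], [0.549, -0.191]]
orange 28.5 px [329.9 202.9] c [ 0.5955 -0.2276  0.086 ] box [[0.61, -0.206], [0.62, -0.218], [0.581, -0.249], [0.571, -0.237]]
charger 2740.0 px [308.7 207.2] c [ 0.5883 -0.1814  0.054 ] box [[0.644, -0.086], [0.671, -0.256], [0.533, -0.276], [0.506, -0.108]]
yellow 199.5 px [148.5 210.3] c [0.5653 0.182  0.1   ] box [[0.55, 0.203], [0.585, 0.2], [0.581, 0.161], [0.546, 0.164]]
green 1035.5 px [228.  259.5] c [0.4604 0.0007 0.08  ] box [[0.46, 0.06], [0.519, 0.004], [0.461, -0.058], [0.402, -0.003]]
tray 1867.0 px [231.3 195. ] c [0.6165 0.0043 0.022 ] box [[0.542, 0.046], [0.694, 0.042], [0.691, -0.038], [0.539, -0.033]]
```

View pics/c2.png

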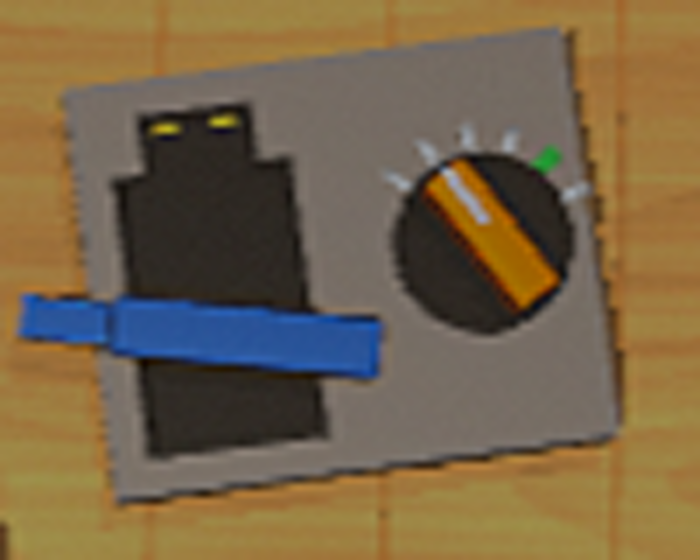

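View pics/ct.png

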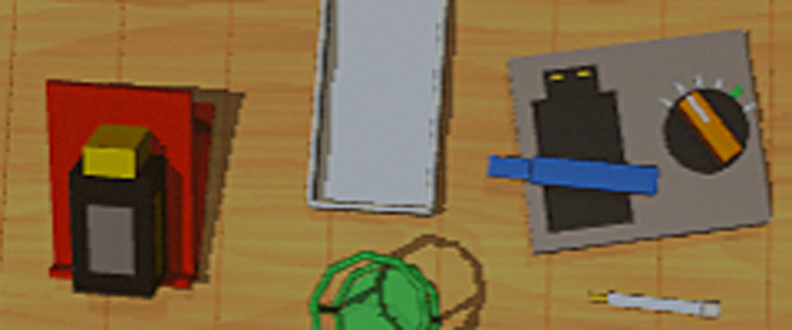

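The crop shows the charger yawed about 9°, with the bar's white pointer about 39° left of world +x, the green mark about 37° right of it, and the pocket nose pointing ahead. The second crop shows the battery with its yellow nose ahead, on the rack. I need the battery's position in 3D and the can's position.

```bash
python3 - <<'E'
from h import *
im=cv2.imread("pics/top0.png"); sd=cv2.imread("pics/side0.png")
a=cv2.resize(im[182:262,122:187],(488,600),interpolation=cv2.INTER_CUBIC)  #x7.5
b=cv2.resize(sd[140:200,175:240],(307,283),interpolation=cv2.INTER_CUBIC)
b=cv2.resize(sd[142:197,178:240],(310,275),interpolation=cv2.INTER_CUBIC) # x5
c=np.zeros((600,310,3),np.uint8); c[:275]=b
c[285:585]=cv2.resize(sd[170:230,300:362],(310,300),interpolation=cv2.INTER_CUBIC)
cv2.imwrite("pics/c3.png",np.hstack([a,c]))
for n,i,roi in(("top",im,(280,110,330,165)),("side",sd,(325,170,365,200))):
    for lo,hi in (((0,150,80),(6,255,255)),((174,150,80),(180,255,255))):
        for c in blobs(n,i,lo,hi,roi,1): print(n,cv2.contourArea(c),cv2.boundingRect(c),cv2.minEnclosingCircle(c))
E
```

```text
top 255.5 (297, 125, 19, 19) ((305.7880554199219, 134.27174377441406), 9.557658195495605)
top 0.0 (299, 128, 1, 1) ((299.0, 128.0), 9.999999747378752e-05)
side 121.0 (338, 180, 17, 10) ((346.0, 184.5), 8.139510154724121)
```

View pics/c3.png

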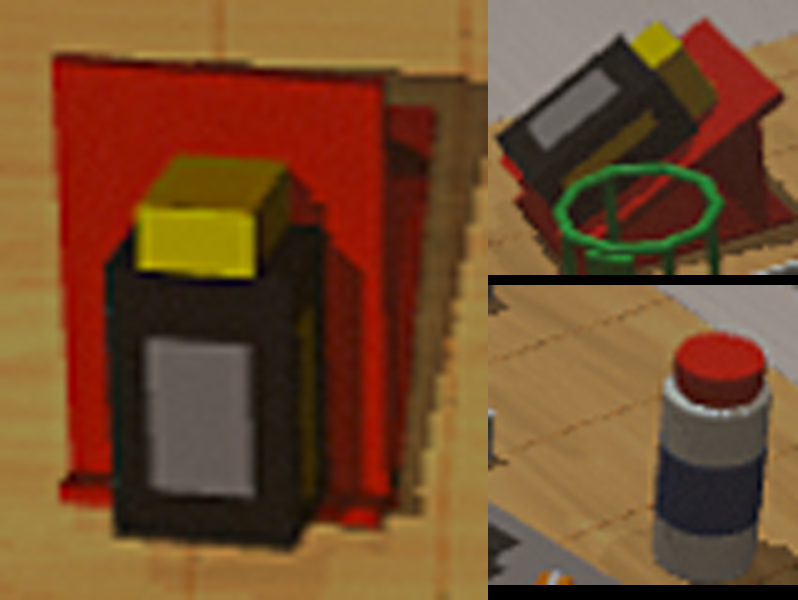

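The enlargement shows the battery's nose top face in both views (top-crop corners at (137,207), (258,207), (257,277) and (134,275)) and the can's red cap. I'll triangulate these.

```bash
python3 - <<'E'
from h import *
T=lambda u,v:(122+u/7.5-.43,182+v/7.5-.43); S=lambda u,v:(178+(u-488)/5-.4,142+v/5-.4)
N={}
for k,t,s in (("tip+",(137,207),(655,22)),("tip-",(258,207),(682,42)),("rr-",(257,277),(663,68)),("rr+",(134,275),(634,47)),("rear+",(115,537),(498,137))):
    P,e=tri(T(*t),S(*s)); N[k]=P; print(k,P.round(4),round(e,4))
P,e=tri((305.8,134.3),(346,182)); print("can cap",P.round(4),e)
m=(N["tip+"]+N["tip-"]+N["rr-"]+N["rr+"])/4
d=(N["tip+"]+N["tip-"]-N["rr-"]-N["rr+"]);w=N["tip+"]-N["tip-"]+N["rr+"]-N["rr-"]
print(m,"yaw",np.degrees(np.arctan2(d[1],d[0])),np.degrees(np.arctan2(-w[0],w[1])),"len",np.linalg.norm(d)/2,np.linalg.norm(w)/2,"pitch",np.degrees(np.arctan2(d[2],np.hypot(*d[:2]))))
# rack corners on top view: face high edge z~.108
h=plane("top",[T(53,57),T(383,78)],.108);l=plane("top",[T(62,483),T(385,500)],.05);print(h,l)
c,s=np.cos(np.radians(28)),np.sin(np.radians(28))
for yaw in (0,-2,-4):
    cy,sy=np.cos(np.radians(yaw)),np.sin(np.radians(yaw))
    X=np.array([cy*c,sy*c,s]);Z=np.array([-cy*s,-sy*s,c]);Y=np.array([-sy,cy,0])
    C=m-45e-3*X-22e-3*Z; print(yaw,"mid (nose full height)",C.round(4),"rear+ px",proj("top",[C-.055*X+.028*Y+.022*Z,C-.055*X-.028*Y+.022*Z]).round(1),T(115,537),T(293,548))
E
```

```text
tip+ [0.5659 0.1937 0.1267] 0.0029
tip- [0.5656 0.1576 0.1305] 0.001
rr- [0.5494 0.158  0.1192] 0.0085
rr+ [0.5496 0.1953 0.1153] 0.009
rear+ [0.4715 0.2078 0.0774] 0.0063
can cap [ 0.7421 -0.1673  0.1382] 0.004493432003496367
[0.55762224 0.17617313 0.12291084] yaw -3.59558742045773 -0.27717862716965397 len 0.019879567938601923 0.03687446932768354 pitch 35.01131753775689
[[0.61087346 0.22731057 0.108     ]
 [0.60732663 0.12801146 0.108     ]] [[0.48524308 0.23423303 0.05      ]
 [0.48289986 0.13318146 0.05      ]]
0 mid (nose full height) [0.5282 0.1762 0.0824] rear+ px [[139.2 252.9]
 [163.7 253.7]] (136.90333333333334, 253.17) (160.63666666666666, 254.63666666666666)
-2 mid (nose full height) [0.5282 0.1772 0.0824] rear+ px [[137.9 252.4]
 [162.3 254. ]] (136.90333333333334, 253.17) (160.63666666666666, 254.63666666666666)
-4 mid (nose full height) [0.5283 0.1782 0.0824] rear+ px [[136.6 251.9]
 [160.9 254.3]] (136.90333333333334, 253.17) (160.63666666666666, 254.63666666666666)
```

Measured so far:

| Item | Position (m) | Direction / yaw |
|---|---|---|
| Charger | (0.588, -0.181) | yaw 9° |
| Knob | (0.596, -0.229) | |
| Pocket | (0.5815, -0.140) | |
| Lever | (0.562, -0.134) | direction 86° |
| Tray | (0.617, 0.004) | |
| Battery mid | (0.527, 0.178, 0.082) | yaw about -3.5° |

These agree with the sizes given, so I'm setting out above the lever.

Emit:
{"method": "carry_out", "body": {"xyz": [[-34,-32,4],[-34,-32,4],[-34,-32,4],[-34,-32,4],[-34,-32,4],[-34,-32,4],[-34,-32,4],[-34,-32,4],[-34,-32,4],[-34,-32,4],[-34,-32,4],[-34,-32,4]], "spin": [0,0,0,0,0,0,0,0,0,0,0,0], "grip": [0.45,0.45,0.45,0.45,0.45,0.45,0.45,0.45,0.45,0.45,0.45,0.45]}}

```text
time: 1.3
ee_pos: [0.4559, 0.0731, 0.1744]
orientation: [[-0.948, 0.318, -0.0], [0.318, 0.948, 0.0], [0.0, 0.0, -1.0]]
ft_force: [-0.6, 0.8, 0.5]
finger_gap: 0.0394
gripper_force: 0.0
```

Emit:
{"method": "carry_out", "body": {"xyz": [[-34,-32,4],[-34,-32,4],[-34,-32,4],[-34,-32,4],[-34,-32,4],[0,0,0],[0,0,0],[0,0,0],[0,0,0],[0,0,0],[0,0,0],[0,0,0]], "spin": [0,0,0,0,0,8,8,8,8,8,8,8], "grip": [0.45,0.45,0.45,0.45,0.45,0.45,0.45,0.45,0.45,0.45,0.45,0.45]}}

```text
time: 2.5
ee_pos: [0.5654, -0.1307, 0.1543]
orientation: [[-0.261, 0.965, -0.001], [0.965, 0.261, 0.0], [0.0, -0.001, -1.0]]
ft_force: [0.8, -0.2, 0.0]
finger_gap: 0.0393
gripper_force: 0.0
```

Emit:
{"method": "carry_out", "body": {"xyz": [[0,0,0],[0,0,0],[0,0,0],[0,0,0]], "spin": [8,8,3.2,0], "grip": [0.45,0.45,0.45,0.45]}}

```text
time: 2.9
ee_pos: [0.5655, -0.1307, 0.1543]
orientation: [[0.066, 0.998, -0.001], [0.998, -0.066, 0.0], [0.0, -0.001, -1.0]]
ft_force: [-0.8, -0.8, -0.5]
finger_gap: 0.0395
gripper_force: 0.0
```

```bash
cat > d.py <<'E'
import sys,numpy as np
from plant import readout
# args: x y z yang(deg of tool y, mod 180)
s=readout.observe();p=np.array(s["ee_pos"]);R=np.array(s["orientation"])
t=np.array([float(v) for v in sys.argv[1:4]])
ya=np.degrees(np.arctan2(R[1,1],R[0,1]))
print("t",round(s["time"],2),"pos",p.round(4),"yang",ya.round(2),"tilt",R[:,2].round(3),"shift",((t-p)@R*1000).round(1),"gap",round(s["finger_gap"],4),"F",np.round(s["ft_force"],1),"j",np.round(s["joint_positions"],2))
if len(sys.argv)>4: print("spin",round((ya-float(sys.argv[4])+90)%180-90,1))
E
python3 d.py .562 -.134 .052 -3.7
python3 -c "
from h import *
im=optics.read_camera('top');cv2.imwrite('pics/t1.png',im)"
```

```text
t 2.9 pos [ 0.5655 -0.1307  0.1543] yang -3.77 tilt [-0.001  0.    -1.   ] shift [ -3.5  -3.2 102.3] gap 0.0395 F [-0.8 -0.8 -0.5] j [-0.35  0.4   1.63 -0.    1.11 -0.28]
spin -0.1
```

Emit:
{"method": "carry_out", "body": {"xyz": [[-3.5,-3.2,0],[0,0,30],[0,0,30],[0,0,25],[0,0,12],[0,0,5],[0,0,0],[0,0,0],[0,0,0],[0,0,0],[0,0,0]], "spin": [0,0,0,0,0,0,0,0,0,0,0], "grip": [0.45,0.45,0.45,0.45,0.45,0.45,0.1,0.1,0.1,0.1,0.1]}}

```text
time: 4.05
ee_pos: [0.5633, -0.1345, 0.0538]
orientation: [[0.065, 0.998, 0.002], [0.998, -0.065, -0.001], [-0.001, 0.002, -1.0]]
ft_force: [-0.6, -0.3, 6.6]
finger_gap: 0.0198
gripper_force: 30.0
```

Emit:
{"method": "carry_out", "body": {"xyz": [[0,0,-10],[0,0,-25],[0,0,-30],[0,0,-30],[0,0,0]], "spin": [0,0,0,0,0], "grip": [0.1,0.1,0.1,0.1,0.1]}}

```text
time: 4.55
ee_pos: [0.5651, -0.1351, 0.1523]
orientation: [[0.065, 0.998, 0.007], [0.998, -0.065, -0.003], [-0.002, 0.007, -1.0]]
ft_force: [0.7, -0.7, -0.7]
finger_gap: 0.0196
gripper_force: 30.0
```

```bash
python3 d.py .617 .004 .15 88.3
python3 - <<'E'
from h import *
im=optics.read_camera('top');sd=optics.read_camera('side')
cv2.imwrite('pics/t2.png',np.hstack([cv2.resize(im[130:280,190:360],(510,450)),cv2.resize(sd[150:300,200:290],(270,450))]))
E
```

```text
t 4.55 pos [ 0.5651 -0.1351  0.1523] yang -3.75 tilt [ 0.007 -0.003 -1.   ] shift [142.2  42.7   2.3] gap 0.0196 F [ 0.7 -0.7 -0.7] j [-0.35  0.4   1.64 -0.    1.09 -0.29]
spin 88.0
```

View pics/t2.png

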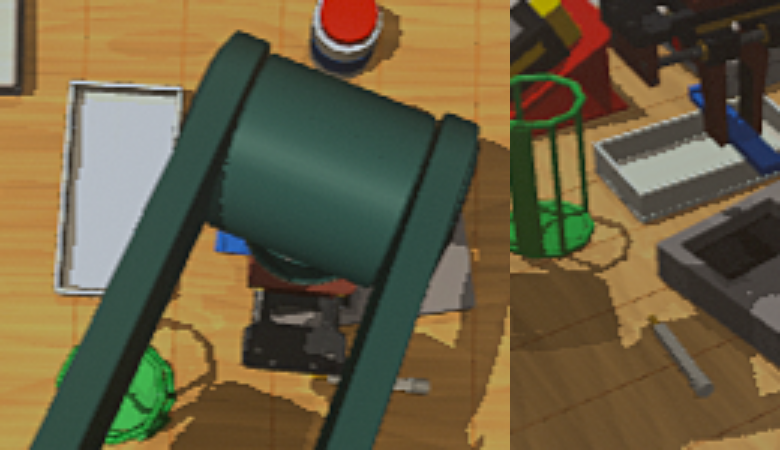

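The lever is held across the gripper at 19.6 mm, clear of the charger. I'll take it to the tray.

Emit:
{"method": "carry_out", "body": {"xyz": [[35.5,10.7,0],[35.5,10.7,0],[35.5,10.7,0],[35.5,10.7,0],[0,0,0],[0,0,0],[0,0,0],[0,0,0],[0,0,0],[0,0,0],[0,0,0],[0,0,0]], "spin": [0,0,0,0,8,8,8,8,8,8,8,8], "grip": [0.1,0.1,0.1,0.1,0.1,0.1,0.1,0.1,0.1,0.1,0.1,0.1]}}

```text
time: 5.85
ee_pos: [0.6128, 0.0049, 0.1456]
orientation: [[0.928, 0.373, -0.004], [0.373, -0.928, 0.0], [-0.003, -0.002, -1.0]]
ft_force: [0.2, -0.4, -0.7]
finger_gap: 0.0196
gripper_force: 30.0
```

Emit:
{"method": "carry_out", "body": {"xyz": [[0,0,0],[0,0,0],[0,0,0],[0,0,30],[0,0,30],[0,0,0]], "spin": [8,8,8,0,0,0], "grip": [0.1,0.1,0.1,0.1,0.1,0.1]}}

```text
time: 6.45
ee_pos: [0.6094, 0.0052, 0.0825]
orientation: [[0.999, -0.031, -0.011], [-0.031, -1.0, 0.001], [-0.011, -0.001, -1.0]]
ft_force: [-1.2, 0.5, -0.3]
finger_gap: 0.0196
gripper_force: 30.0
```

```bash
python3 d.py .617 .004 .024 88.3
python3 - <<'E'
from h import *
im=optics.read_camera('top');sd=optics.read_camera('side')
cv2.imwrite('pics/t3.png',np.hstack([cv2.resize(im[150:280,190:350],(480,390)),cv2.resize(sd[150:280,200:305],(315,390))]))
E
```

```text
t 6.45 pos [0.6094 0.0052 0.0825] yang -91.75 tilt [-0.011  0.001 -1.   ] shift [ 8.2  1.  58.4] gap 0.0196 F [-1.2  0.5 -0.3] j [-0.1   0.53  1.62 -0.    1.    1.5 ]
spin -0.1
```

View pics/t3.png

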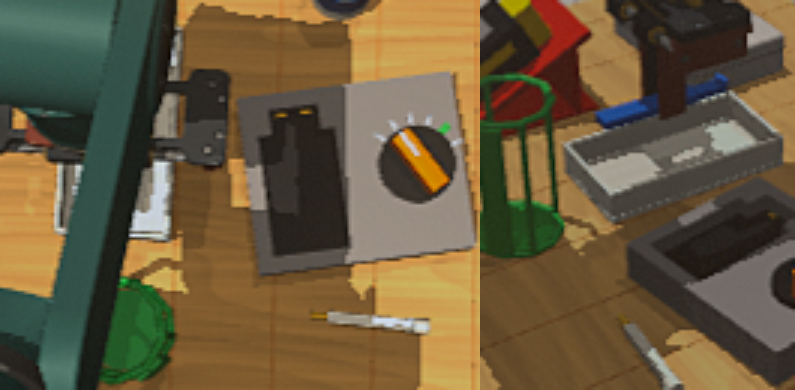

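The lever is over the tray and aligned with it; the pocket is clear and empty. Lowering and releasing.

Emit:
{"method": "carry_out", "body": {"xyz": [[8,1,0],[0,0,25],[0,0,20],[0,0,9],[0,0,4],[0,0,0],[0,0,0],[0,0,0],[0,0,0],[0,0,-20],[0,0,-30],[0,0,-40]], "spin": [0,0,0,0,0,0,0,0,0,0,0,0], "grip": [0.1,0.1,0.1,0.1,0.1,0.1,0.42,0.42,0.42,0.42,0.42,0.42]}}

```text
time: 7.75
ee_pos: [0.6209, 0.0037, 0.1194]
orientation: [[1.0, -0.031, -0.003], [-0.031, -1.0, 0.0], [-0.003, -0.0, -1.0]]
ft_force: [-0.1, 0.4, -0.3]
finger_gap: 0.037
gripper_force: 0.0
```

Emit:
{"method": "carry_out", "body": {"xyz": [[0,0,-40],[0,0,-40],[0,0,0]], "spin": [0,0,0], "grip": [0.9,0.9,0.9]}}

```text
time: 8.05
ee_pos: [0.6265, 0.0032, 0.2065]
orientation: [[0.999, -0.03, 0.012], [-0.03, -1.0, -0.001], [0.012, 0.001, -1.0]]
ft_force: [1.7, -0.3, 0.3]
finger_gap: 0.0575
gripper_force: 0.0
```

```bash
python3 d.py .527 .178 .20 86.5
```

```text
t 8.05 pos [0.6265 0.0032 0.2065] yang -91.75 tilt [ 0.012 -0.001 -1.   ] shift [-104.8 -171.7    5.1] gap 0.0575 F [ 1.7 -0.3  0.3] j [-0.11  0.4   1.48 -0.    1.25  1.5 ]
spin 1.8
```

Emit:
{"method": "carry_out", "body": {"xyz": [[-21,-34.4,0],[-21,-34.4,0],[-21,-34.4,0],[-21,-34.4,0],[-21,-34.4,0],[0,0,0],[0,0,0]], "spin": [0,0,0,0,0,1.8,0], "grip": [1,1,1,1,1,1,1]}}

```text
time: 8.75
ee_pos: [0.5216, 0.1796, 0.1993]
orientation: [[0.998, -0.06, -0.001], [-0.06, -0.998, -0.0], [-0.001, 0.0, -1.0]]
ft_force: [0.3, -0.0, -0.3]
finger_gap: 0.0878
gripper_force: 0.0
```

```bash
python3 d.py .527 .178 .067 86.5
python3 - <<'E'
from h import *
im=optics.read_camera('top');sd=optics.read_camera('side')
cv2.imwrite('pics/t4.png',np.hstack([cv2.resize(im[120:270,120:270],(450,450)),cv2.resize(sd[80:230,170:285],(345,450))]))
E
```

```text
t 8.75 pos [0.5216 0.1796 0.1993] yang -93.44 tilt [-0.001 -0.    -1.   ] shift [  5.5   1.2 132.3] gap 0.0878 F [ 0.3 -0.  -0.3] j [ 0.21  0.31  1.64 -0.    1.19  1.84]
spin 0.1
```

View pics/t4.png

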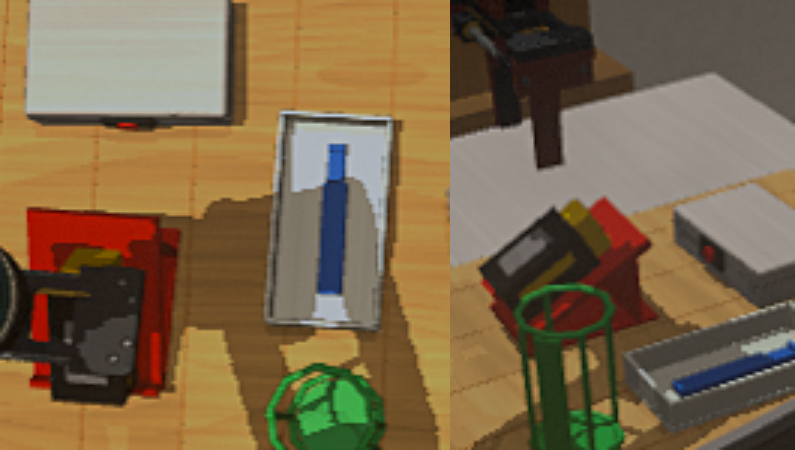

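The lever lies flat in the tray, near its middle, and the gripper stands over the battery. Going down to grip it.

Emit:
{"method": "carry_out", "body": {"xyz": [[5.5,1.2,0],[0,0,35],[0,0,35],[0,0,30],[0,0,20],[0,0,12],[0,0,0],[0,0,0],[0,0,0],[0,0,0],[0,0,0],[0,0,0]], "spin": [0,0,0,0,0,0,0,0,0,0,0,0], "grip": [1,1,1,1,1,1,1,0.5,0.5,0.5,0.5,0.5]}}

```text
time: 10.05
ee_pos: [0.5284, 0.1772, 0.0681]
orientation: [[0.998, -0.062, 0.001], [-0.062, -0.998, 0.0], [0.001, -0.0, -1.0]]
ft_force: [0.5, -0.2, 2.4]
finger_gap: 0.0558
gripper_force: 30.0
```

```bash
python3 d.py .527 .178 .067 86.5
```

```text
t 10.05 pos [0.5284 0.1772 0.0681] yang -93.53 tilt [ 0.001  0.    -1.   ] shift [-1.4 -0.7  1.1] gap 0.0558 F [ 0.5 -0.2  2.4] j [ 0.2   0.48  1.76 -0.    0.9   1.83]
spin -0.0
```

Emit:
{"method": "carry_out", "body": {"xyz": [[0,0,-10],[0,0,-30],[0,0,-35],[-35,9,0],[-40,10,0],[-40,10,0],[-30,6,0],[0,0,30],[0,0,30],[0,0,20],[0,0,0],[0,0,0]], "spin": [0,0,0,0,0,0,0,0,0,0,0,0], "grip": [0.5,0.5,0.5,0.5,0.5,0.5,0.5,0.5,0.5,0.5,0.5,0.5]}}

```text
time: 11.25
ee_pos: [0.381, 0.1511, 0.063]
orientation: [[0.998, -0.062, -0.001], [-0.062, -0.998, -0.0], [-0.001, 0.0, -1.0]]
ft_force: [0.5, 0.1, -1.0]
finger_gap: 0.0557
gripper_force: 29.9
```

```bash
python3 d.py .385 .15 .049 86.5
python3 - <<'E'
from h import *
im=optics.read_camera('top');sd=optics.read_camera('side')
cv2.imwrite('pics/t5.png',np.hstack([cv2.resize(im[200:350,110:260],(450,450)),cv2.resize(sd[100:250,120:235],(345,450))]))
E
```

```text
t 11.25 pos [0.381  0.1511 0.063 ] yang -93.55 tilt [-0.001 -0.    -1.   ] shift [ 4.1  0.9 14. ] gap 0.0557 F [ 0.5  0.1 -1. ] j [ 0.21  0.34  2.08 -0.    0.72  1.84]
spin -0.0
```

View pics/t5.png

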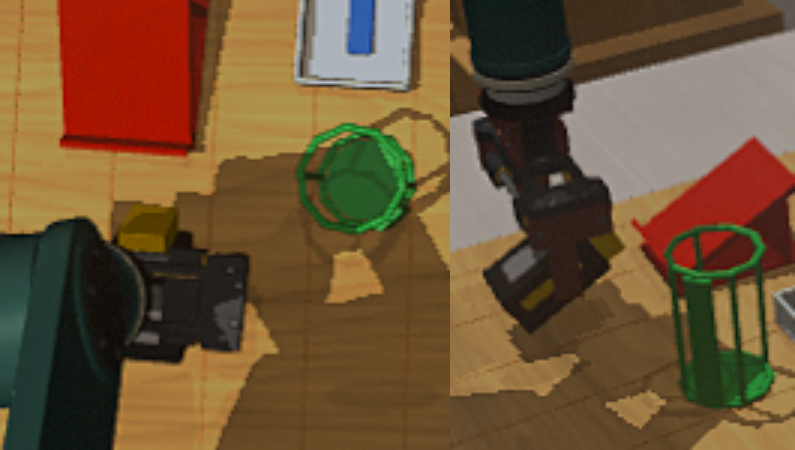

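The battery hangs nose-up at about 28° over free board. I'll touch its rear edge down and roll it level.

Emit:
{"method": "carry_out", "body": {"xyz": [[0,0,8],[0,0,5],[2.9,0,2.5],[2.9,0,2.5],[2.5,0,2.9],[2.5,0,2.9],[0,0,0]], "spin": [0,0,0,0,0,0,0], "grip": [0.5,0.5,0.5,0.5,0.5,0.5,0.5]}}

```text
time: 12.05
ee_pos: [0.3932, 0.1503, 0.0391]
orientation: [[0.998, -0.061, 0.001], [-0.061, -0.998, -0.0], [0.001, 0.0, -1.0]]
ft_force: [-0.2, -2.2, 3.8]
finger_gap: 0.0562
gripper_force: 30.0
```

Emit:
{"method": "carry_out", "body": {"xyz": [[2.2,0,3.1],[2.2,0,3.1],[1.8,0,3.4],[1.8,0,3.0],[0,0,0]], "spin": [0,0,0,0,0], "grip": [0.5,0.5,0.5,0.5,0.5]}}

```text
time: 12.55
ee_pos: [0.4029, 0.1498, 0.0268]
orientation: [[0.998, -0.061, 0.004], [-0.061, -0.998, -0.0], [0.004, 0.0, -1.0]]
ft_force: [2.3, -2.6, 4.1]
finger_gap: 0.056
gripper_force: 30.0
```

Emit:
{"method": "carry_out", "body": {"xyz": [[0,0,0],[0,0,0],[0,0,0],[0,0,-10],[0,0,-5],[0,0,0],[0,0,0]], "spin": [0,0,0,0,0,0,0], "grip": [0.8,0.8,0.8,0.8,0.8,0.8,0.8]}}

```text
time: 13.25
ee_pos: [0.4002, 0.1501, 0.0416]
orientation: [[0.998, -0.062, 0.001], [-0.062, -0.998, 0.0], [0.001, -0.0, -1.0]]
ft_force: [0.0, -0.7, 0.6]
finger_gap: 0.0698
gripper_force: 0.0
```

```bash
python3 d.py .385 .15 .037 86.5
python3 - <<'E'
from h import *
sd=optics.read_camera('side');im=optics.read_camera('top')
cv2.imwrite('pics/t6.png',np.hstack([cv2.resize(im[230:330,120:220],(400,400)),cv2.resize(sd[150:240,140:230],(400,400))]))
E
```

```text
t 13.25 pos [0.4002 0.1501 0.0416] yang -93.55 tilt [ 0.001  0.    -1.   ] shift [-15.2   1.    4.6] gap 0.0698 F [ 0.  -0.7  0.6] j [ 0.2   0.4   2.06 -0.    0.68  1.83]
spin -0.0
```

View pics/t6.png

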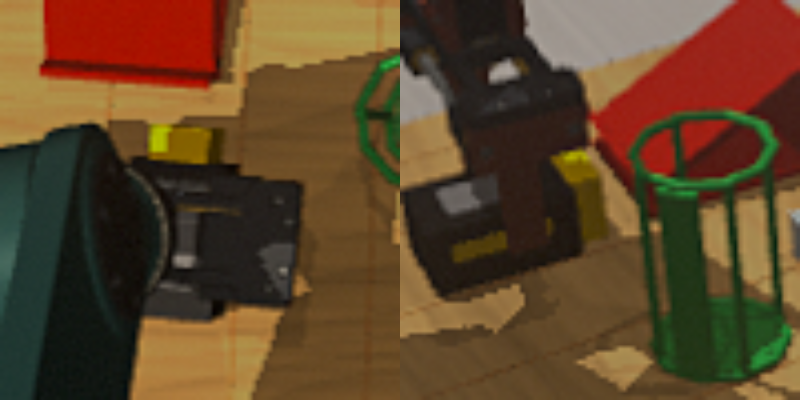

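The battery now lies flat on the board and the fingers are open beside it. Next I measure the nose tip against the gripper and re-measure the charger numerically.

```bash
cat > m.py <<'E'
from h import *
from plant import readout
def charger(im):
    c=blobs("top",im,(0,0,70),(180,60,150),(262,165,358,252),1)[0]
    r=cv2.minAreaRect(cv2.convexHull(c)); P=plane("top",cv2.boxPoints(r),.054)[:,:2]
    e=[P[(i+1)%4]-P[i] for i in range(4)]
    L=[np.linalg.norm(v) for v in e]
    a=[np.degrees(np.arctan2(v[1],v[0])) for v in e]; a=[(x+45)%90-45 for x in a]
    return P.mean(0),np.round(L,4),np.mean(a)
E
python3 - <<'E'
from m import *
im=optics.read_camera('top');sd=optics.read_camera('side')
C,L,a=charger(im);print("charger",C.round(4),L,"yaw",a.round(2))
print("first",*charger(cv2.imread("pics/top0.png")))
# pocket dark region
m=blobs("top",im,(0,0,0),(180,120,62),(265,170,312,245),2)
for c in m:
    P=plane("top",cv2.boxPoints(cv2.minAreaRect(c)),.054);print("dark",cv2.contourArea(c),P[:,:2].round(4).tolist(),P.mean(0).round(4))
for n,i,roi in(("top",im,(130,240,190,290)),("side",sd,(165,170,190,215))):
  for lo in (130,170):
    for c in blobs(n,i,(22,150,lo),(34,255,255),roi,1):
        P=plane(n,cv2.boxPoints(cv2.minAreaRect(c)),.062);print(n,lo,cv2.contourArea(c),cv2.boundingRect(c),P[:,:2].round(4).tolist())
E
```

```text
charger [ 0.5882 -0.1813] [0.1721 0.1399 0.17   0.1395] yaw 8.75
first [ 0.58830463 -0.18138429] [0.172  0.14   0.1699 0.1396] 8.871977474543073
dark 1029.0 [[0.6333, -0.1006], [0.6428, -0.1589], [0.5304, -0.1761], [0.5211, -0.1184]] [ 0.5819 -0.1385  0.054 ]
top 130 74.5 (157, 261, 15, 10) [[0.436, 0.1667], [0.4547, 0.1645], [0.4504, 0.1328], [0.4317, 0.135]]
top 170 11.5 (158, 261, 4, 7) [[0.4385, 0.1629], [0.4523, 0.1636], [0.4525, 0.1567], [0.4387, 0.156]]
side 130 7.0 (177, 184, 6, 3) [[0.446, 0.1617], [0.4572, 0.1544], [0.4532, 0.1451], [0.4421, 0.1523]]
side 170 0.0 (177, 185, 3, 1) [[0.4485, 0.1541], [0.4485, 0.1541], [0.444, 0.157], [0.444, 0.157]]
```

Emit:
{"method": "carry_out", "body": {"xyz": [[0,0,2],[0,0,0],[0,0,0],[0,0,0],[0,0,0],[0,0,-20],[0,0,-35],[0,0,-35],[0,0,-35],[0,0,-35],[0,0,0]], "spin": [0,0,0,0,0,0,0,0,0,0,0], "grip": [0.8,0.5,0.5,0.5,0.5,0.5,0.5,0.5,0.5,0.5,0.5]}}

```text
time: 14.55
ee_pos: [0.4029, 0.1506, 0.2032]
orientation: [[0.998, -0.062, 0.008], [-0.062, -0.998, 0.002], [0.008, -0.002, -1.0]]
ft_force: [0.9, 0.4, -2.5]
finger_gap: 0.0556
gripper_force: 30.0
```

```bash
python3 d.py .5834 -.1394 .20 -81.2
```

```text
t 14.55 pos [0.4029 0.1506 0.2032] yang -93.55 tilt [ 0.008  0.002 -1.   ] shift [198.1 278.3   4.2] gap 0.0556 F [ 0.9  0.4 -2.5] j [ 0.2   0.13  1.89 -0.    1.12  1.83]
spin -12.3
```

Emit:
{"method": "carry_out", "body": {"xyz": [[24.9,34.8,0],[24.9,34.8,0],[24.9,34.8,0],[24.9,34.8,0],[24.9,34.8,0],[24.9,34.8,0],[24.9,34.8,0],[24.9,34.8,0],[0,0,0],[0,0,0],[0,0,0],[0,0,0]], "spin": [0,0,0,0,0,0,0,0,-6.2,-6.1,0,0], "grip": [0.5,0.5,0.5,0.5,0.5,0.5,0.5,0.5,0.5,0.5,0.5,0.5]}}

```text
time: 15.75
ee_pos: [0.5806, -0.1398, 0.1978]
orientation: [[0.989, 0.149, -0.002], [0.149, -0.989, 0.001], [-0.002, -0.001, -1.0]]
ft_force: [0.0, -0.2, -3.0]
finger_gap: 0.0562
gripper_force: 30.0
```

Emit:
{"method": "carry_out", "body": {"xyz": [[0,0,30],[0,0,30],[0,0,30],[0,0,0],[0,0,0]], "spin": [0,0,0,0,0], "grip": [0.5,0.5,0.5,0.5,0.5]}}

```text
time: 16.25
ee_pos: [0.581, -0.1398, 0.1091]
orientation: [[0.989, 0.151, -0.002], [0.151, -0.989, 0.0], [-0.001, -0.001, -1.0]]
ft_force: [1.2, -0.6, -2.2]
finger_gap: 0.0558
gripper_force: 30.0
```

```bash
python3 d.py .5834 -.1394 .0596 -81.2; cat > n.py <<'E'
from m import *
# nose of held battery: top face height = TCP z + 44 - 21.6mm
s=readout.observe(); z=s["ee_pos"][2]+.0224
X=np.array(s["orientation"])[:2,0];Y=np.array([-X[1],X[0]]);p=np.array(s["ee_pos"])[:2]
im=optics.read_camera('top');sd=optics.read_camera('side')
cv2.imwrite('pics/n_top.png',im);cv2.imwrite('pics/n_side.png',sd)
for n,i,roi in(("top",im,(270,150,330,235)),("side",sd,(240,170,340,270))):
    for lo in (60,110,150,190):
        cs=blobs(n,i,(20,120,lo),(36,255,255),roi,1)
        for c in cs:
            P=plane(n,c.reshape(-1,2),z)[:,:2]-p
            u,v=P@X*1000,P@Y*1000
            print(n,lo,cv2.contourArea(c),cv2.boundingRect(c),"x",u.min().round(1),u.max().round(1),"y",v.min().round(1),v.max().round(1))
E
python3 n.py
```

```text
t 16.25 pos [ 0.581  -0.1398  0.1091] yang -81.3 tilt [-0.002  0.    -1.   ] shift [ 2.5  0.  49.5] gap 0.0558 F [ 1.2 -0.6 -2.2] j [-0.35  0.48  1.63 -0.    1.03  1.07]
spin -0.1
top 60 0.0 (318, 154, 1, 1) x 107.5 107.5 y -71.7 -71.7
top 110 0.0 (318, 154, 1, 1) x 107.5 107.5 y -71.7 -71.7
side 60 30.0 (277, 212, 11, 9) x -59.1 -23.3 y -53.5 -42.4
side 110 15.0 (329, 176, 11, 6) x 151.1 163.6 y -27.9 1.1
side 150 15.0 (329, 176, 11, 6) x 151.1 163.6 y -27.9 1.1
```

```bash
python3 - <<'E'
from m import *
im=cv2.imread("pics/n_top.png");sd=cv2.imread("pics/n_side.png")
for n,i,roi in(("top",im,(205,150,260,240)),("side",sd,(220,170,305,225))):
    for c in blobs(n,i,(105,120,40),(125,255,255),roi,1):
        P=plane(n,cv2.boxPoints(cv2.minAreaRect(c)),.032)[:,:2];print(n,cv2.contourArea(c),P.round(4).tolist(),P.mean(0).round(4))
s=readout.observe();p=s["ee_pos"];R=np.array(s["orientation"]);X,Y=R[:,0],-R[:,1];Z=np.array([0,0,1])
p=np.array(p);hsv=cv2.cvtColor(sd,cv2.COLOR_BGR2HSV);
# nose -y side face & top, expected positions with battery centre -1.6mm along X
C=p-.0016*X
for nm,o in (("top nose mid",(45,0,22.4)),("tip-top-",(55,-17,22.4)),("tip-top+",(55,17,22.4)),("side nose",(45,-17,0)),("tip bot-",(55,-17,-21.6)),("rear top-",(-55,-28,22.4)),("rear top+",(-55,28,22.4)),("rear bot-",(-55,-28,-21.6))):
    P=C+(X*o[0]+Y*o[1]+Z*o[2])/1000
    for n,i in (("side",sd),("top",im)):
        q=proj(n,[P])[0];h=cv2.cvtColor(i,cv2.COLOR_BGR2HSV);print(nm,n,q.round(1),h[int(q[1]+.5),int(q[0]+.5)])
E
```

```text
top 293.5 [[0.5613, 0.0146], [0.6807, 0.013], [0.6802, -0.0061], [0.5608, -0.0043]] [0.6208 0.0043]
side 51.5 [[0.5639, 0.0097], [0.5982, 0.0088], [0.59, -0.0137], [0.5563, -0.0126]] [ 0.5771 -0.002 ]
top nose mid side [296.4 192. ] [  8 135  53]
top nose mid top [289.9 185.4] [ 83 102  85]
tip-top- side [304.6 193.4] [  2 123  29]
tip-top- top [297. 180.] [ 79  84 106]
tip-top+ side [294.5 187.5] [  7 132  52]
tip-top+ top [281.6 181.9] [ 82 101  86]
side nose side [301.3 203.1] [13 69 26]
side nose top [297.1 186.1] [ 81 101  88]
tip bot- side [304.1 209.2] [ 20 205 107]
tip bot- top [296.1 183.3] [81 91 95]
rear top- side [271.4 213.9] [ 20 113  27]
rear top- top [308.4 229. ] [11 34 60]
rear top+ side [255.  203.1] [108  95 164]
rear top+ top [282.9 232.2] [17 44 52]
rear bot- side [271.6 230.2] [ 10 118  26]
rear bot- top [307.1 230.4] [17 41 44]
```

```bash
python3 - <<'E'
from m import *
im=cv2.imread("pics/n_top.png");sd=cv2.imread("pics/n_side.png")
s=readout.observe();p=np.array(s["ee_pos"]);R=np.array(s["orientation"]);X,Y=R[:,0],-R[:,1]
g=lambda i:cv2.cvtColor(i,cv2.COLOR_BGR2HSV).astype(np.float32)
def prof(n,i,P): 
    q=proj(n,P).astype(np.float32).reshape(1,-1,2);return cv2.remap(g(i)[:,:,2],q,None,cv2.INTER_LINEAR)[0].round().astype(int).tolist()
u=np.arange(-80,-36,3)
print("u",u.tolist())
for v in (-24,-12,0,12,24): print("top v",v,prof("top",im,[p+X*a/1000+Y*v/1000+[0,0,.0224] for a in u]))
for w in (20,10,0,-10,-18): print("side w",w,prof("side",sd,[p+X*a/1000-Y*.028+[0,0,w/1000] for a in u]))
w=np.arange(40,-41,-5)
for a in (-50,-40,-30): print("side vertical a",a,prof("side",sd,[p+X*a/1000-Y*.028+[0,0,k/1000] for k in w]))
u2=np.arange(20,80,4)
for w in (15,0,-15): print("nose side w",w,prof("side",sd,[p+X*a/1000-Y*.017+[0,0,w/1000] for a in u2]))
E
```

```text
u [-80, -77, -74, -71, -68, -65, -62, -59, -56, -53, -50, -47, -44, -41, -38]
top v -24 [27, 41, 46, 62, 69, 70, 60, 43, 34, 30, 32, 24, 28, 31, 29]
top v -12 [94, 106, 49, 66, 67, 69, 45, 19, 32, 32, 28, 28, 29, 28, 54]
top v 0 [84, 97, 60, 65, 65, 67, 38, 20, 26, 29, 28, 29, 28, 35, 66]
top v 12 [189, 161, 107, 132, 131, 138, 77, 22, 31, 27, 28, 30, 33, 49, 135]
top v 24 [188, 195, 83, 129, 131, 134, 83, 14, 50, 47, 44, 47, 46, 44, 44]
side w 20 [30, 30, 29, 30, 27, 27, 27, 27, 29, 30, 32, 29, 30, 28, 30]
side w 10 [43, 23, 28, 30, 30, 29, 29, 28, 30, 26, 28, 27, 24, 36, 36]
side w 0 [100, 109, 70, 30, 25, 28, 26, 27, 29, 29, 28, 27, 24, 72, 84]
side w -10 [46, 45, 45, 46, 46, 37, 28, 28, 30, 30, 29, 27, 28, 28, 26]
side w -18 [32, 34, 34, 35, 29, 32, 34, 30, 28, 26, 26, 27, 28, 28, 27]
side vertical a -50 [62, 40, 30, 30, 32, 28, 28, 30, 28, 28, 29, 28, 26, 28, 32, 28, 30]
side vertical a -40 [60, 58, 29, 29, 28, 30, 39, 74, 77, 36, 28, 27, 27, 29, 30, 27, 29]
side vertical a -30 [60, 58, 30, 32, 30, 28, 47, 79, 75, 39, 26, 26, 28, 27, 28, 28, 28]
nose side w 15 [44, 46, 46, 38, 31, 41, 76, 81, 77, 147, 169, 174, 171, 174, 176]
nose side w 0 [44, 46, 42, 31, 32, 28, 41, 72, 71, 165, 173, 172, 164, 163, 168]
nose side w -15 [45, 47, 46, 32, 29, 27, 33, 64, 74, 168, 178, 168, 168, 173, 172]
```

The nose tip in the side view is 54 mm ahead of the tool, which agrees with the earlier estimate within 1 mm. Going to just above the rim, then down in small steps while I watch the force.

Emit:
{"method": "carry_out", "body": {"xyz": [[2.3,0,0],[0,0,20],[0,0,10],[0,0,0],[0,0,0]], "spin": [0,0,0,0,0], "grip": [0.5,0.5,0.5,0.5,0.5]}}

```text
time: 16.85
ee_pos: [0.5839, -0.1399, 0.0796]
orientation: [[0.988, 0.152, 0.0], [0.152, -0.988, -0.0], [0.0, 0.0, -1.0]]
ft_force: [0.3, -0.7, -2.8]
finger_gap: 0.0559
gripper_force: 30.0
```

Emit:
{"method": "carry_out", "body": {"xyz": [[0,0,2],[0,0,2],[0,0,2],[0,0,0]], "spin": [0,0,0,0], "grip": [0.5,0.5,0.5,0.5]}}

```text
time: 17.25
ee_pos: [0.5836, -0.1398, 0.0731]
orientation: [[0.988, 0.152, -0.0], [0.152, -0.988, 0.0], [-0.0, -0.0, -1.0]]
ft_force: [-0.6, 0.4, -2.9]
finger_gap: 0.0561
gripper_force: 30.0
```

Emit:
{"method": "carry_out", "body": {"xyz": [[0,0,2],[0,0,2],[0,0,2],[0,0,2],[0,0,0]], "spin": [0,0,0,0,0], "grip": [0.5,0.5,0.5,0.5,0.5]}}

```text
time: 17.75
ee_pos: [0.5835, -0.1398, 0.0649]
orientation: [[0.988, 0.152, -0.001], [0.152, -0.988, 0.0], [-0.001, -0.0, -1.0]]
ft_force: [-1.0, 0.5, -2.5]
finger_gap: 0.0557
gripper_force: 30.0
```

Emit:
{"method": "carry_out", "body": {"xyz": [[0,0,2],[0,0,1],[0,0,1],[0,0,1],[0,0,0]], "spin": [0,0,0,0,0], "grip": [0.5,0.5,0.5,0.5,0.5]}}

```text
time: 18.25
ee_pos: [0.5836, -0.1399, 0.0601]
orientation: [[0.988, 0.152, -0.0], [0.152, -0.988, -0.0], [-0.0, -0.0, -1.0]]
ft_force: [-0.7, -0.1, -3.5]
finger_gap: 0.0555
gripper_force: 30.0
```

Emit:
{"method": "carry_out", "body": {"xyz": [[0,0,1],[0,0,0.5],[0,0,0]], "spin": [0,0,0], "grip": [0.5,0.5,0.5]}}

```text
time: 18.55
ee_pos: [0.5839, -0.1399, 0.0591]
orientation: [[0.988, 0.152, 0.0], [0.152, -0.988, -0.0], [0.0, 0.0, -1.0]]
ft_force: [-0.7, 0.9, 2.2]
finger_gap: 0.056
gripper_force: 30.0
```

Emit:
{"method": "carry_out", "body": {"xyz": [[0,0,0],[0,0,0],[0,0,0],[0,0,-15],[0,0,-30],[0,0,-40],[0,0,-40],[-10,-45,0],[-10,-45,0],[-10,-45,0],[-10,-45,0],[0,0,0]], "spin": [0,0,0,0,0,0,0,0,0,0,0,0], "grip": [0.78,0.78,0.78,0.78,0.78,0.78,0.78,0.78,0.78,0.78,0.78,0.78]}}

```text
time: 19.75
ee_pos: [0.5137, 0.0363, 0.1836]
orientation: [[0.988, 0.156, -0.003], [0.156, -0.988, 0.002], [-0.002, -0.002, -1.0]]
ft_force: [0.2, -1.7, -0.4]
finger_gap: 0.0681
gripper_force: 0.0
```

```bash
cat > k.py <<'E'
from m import *
im=optics.read_camera('top');sd=optics.read_camera('side')
cv2.imwrite('pics/k_top.png',im);cv2.imwrite('pics/k_side.png',sd)
C,L,a=charger(im);print("charger",C.round(4),L,"yaw",a.round(2))
yw=np.radians(8.8)
for nm,n,lo,hi,roi,z in (("orange","top",(5,150,90),(18,255,255),(312,180,352,226),.086),("white","top",(0,0,150),(180,60,255),(318,190,342,216),.086),("green","top",(50,100,60),(80,255,255),(312,175,352,226),.054),("nose","top",(20,120,90),(36,255,255),(270,170,318,215),.082),("nose","side",(20,120,90),(36,255,255),(245,195,330,250),.082)):
    for c in blobs(n,im if n=="top" else sd,lo,hi,roi,1):
        P=plane(n,cv2.boxPoints(cv2.minAreaRect(c)),z)[:,:2]
        m=cv2.moments(c);q=(m["m10"]/m["m00"],m["m01"]/m["m00"]) if m["m00"] else c.reshape(-1,2).mean(0)
        print(nm,n,cv2.contourArea(c),"c",plane(n,[q],z)[0].round(4),P.round(4).tolist())
E
python3 k.py; python3 d.py .5958 -.2287 .15 -51
```

```text
charger [ 0.5881 -0.181 ] [0.1727 0.1402 0.1706 0.1398] yaw 8.79
orange top 184.0 c [ 0.6106 -0.2682  0.086 ] [[0.6492, -0.2544], [0.6498, -0.2751], [0.5462, -0.2764], [0.5457, -0.256]]
white top 6.0 c [ 0.6086 -0.2178  0.086 ] [[0.615, -0.2107], [0.617, -0.2132], [0.6004, -0.2261], [0.5984, -0.2236]]
green top 5.0 c [ 0.6249 -0.249   0.054 ] [[0.6234, -0.245], [0.6295, -0.2508], [0.626, -0.2544], [0.6199, -0.2486]]
nose top 112.0 c [ 0.6266 -0.1318  0.082 ] [[0.634, -0.1131], [0.6394, -0.1478], [0.6194, -0.1508], [0.614, -0.1161]]
nose side 60.5 c [ 0.6288 -0.1352  0.082 ] [[0.6161, -0.1222], [0.6349, -0.1077], [0.6415, -0.1469], [0.6229, -0.1605]]
t 19.85 pos [0.5167 0.0327 0.184 ] yang -81.11 tilt [ 0.001 -0.001 -1.   ] shift [ 37.7 270.5  34.2] gap 0.0685 F [ 0.1 -0.5  0.5] j [-0.07  0.28  1.73 -0.    1.12  1.35]
spin -30.1
```

The battery is seated: its nose centre is within 1 mm of the expected (0.626, -0.133) at seated height, and the charger hasn't moved. The knob pointer is at 38.5° world and must reach -37°. Moving above the knob.

Emit:
{"method": "carry_out", "body": {"xyz": [[6.2,45,5.7],[6.2,45,5.7],[6.2,45,5.7],[6.2,45,5.7],[6.2,45,5.7],[6.2,45,5.7],[0,0,0],[0,0,0],[0,0,0],[0,0,0],[0,0,0],[0,0,0]], "spin": [0,0,0,0,0,0,-7.4,-7.4,-7.4,-7.4,0,0], "grip": [0.5,0.5,0.5,0.5,0.5,0.5,0.5,0.5,0.5,0.5,0.5,0.5]}}

```text
time: 21.05
ee_pos: [0.5947, -0.2307, 0.1494]
orientation: [[0.787, 0.617, 0.0], [0.617, -0.787, -0.0], [-0.0, 0.0, -1.0]]
ft_force: [-0.4, -0.7, -0.9]
finger_gap: 0.0435
gripper_force: 0.0
```

```bash
python3 d.py .5954 -.2284 .062 -51.5
```

```text
t 21.05 pos [ 0.5947 -0.2307  0.1494] yang -51.93 tilt [ 0. -0. -1.] shift [ 2.  -1.4 87.4] gap 0.0435 F [-0.4 -0.7 -0.9] j [-0.48  0.48  1.51 -0.    1.16  0.43]
spin -0.4
```

Emit:
{"method": "carry_out", "body": {"xyz": [[2,-1.4,0],[0,0,30],[0,0,30],[0,0,20],[0,0,6],[0,0,0],[0,0,0],[0,0,0],[0,0,0],[0,0,0]], "spin": [-0.4,0,0,0,0,0,0,0,0,0], "grip": [0.5,0.5,0.5,0.5,0.5,0.5,0,0,0,0]}}

```text
time: 22.05
ee_pos: [0.5965, -0.2277, 0.0647]
orientation: [[0.78, 0.626, 0.002], [0.626, -0.78, -0.002], [0.001, 0.003, -1.0]]
ft_force: [0.3, 0.2, 2.4]
finger_gap: 0.0156
gripper_force: 29.9
```

Emit:
{"method": "carry_out", "body": {"xyz": [[0,0,1],[0,0,1],[0,0,1],[0,0,0]], "spin": [0,0,0,0], "grip": [0,0,0,0]}}

```text
time: 22.45
ee_pos: [0.5965, -0.2277, 0.0645]
orientation: [[0.78, 0.626, 0.003], [0.626, -0.78, -0.002], [0.001, 0.003, -1.0]]
ft_force: [-6.3, 1.7, 25.4]
finger_gap: 0.0159
gripper_force: 30.0
```

Emit:
{"method": "carry_out", "body": {"xyz": [[-0.4,-0.6,-0.5],[0,0,0]], "spin": [0,0], "grip": [0,0]}}

```text
time: 22.65
ee_pos: [0.5965, -0.2277, 0.0645]
orientation: [[0.78, 0.626, 0.004], [0.626, -0.78, -0.002], [0.002, 0.005, -1.0]]
ft_force: [-2.5, 0.9, 19.0]
finger_gap: 0.0158
gripper_force: 30.0
```

Now 19 N down and 2.5 N sideways. I'll turn in small steps.

Emit:
{"method": "carry_out", "body": {"xyz": [[0,0,0],[0,0,0],[0,0,0],[0,0,0]], "spin": [3,4,4,4], "grip": [0,0,0,0]}}

```text
time: 23.05
ee_pos: [0.5964, -0.2275, 0.0646]
orientation: [[0.916, 0.401, 0.004], [0.401, -0.916, -0.002], [0.003, 0.004, -1.0]]
ft_force: [-2.8, 1.6, 19.6]
finger_gap: 0.0158
gripper_force: 30.1
```

```bash
python3 d.py .5965 -.2277 .0645; python3 -c "
from plant import readout;print(readout.observe()['wrist_torque'])"
```

```text
t 23.05 pos [ 0.5964 -0.2275  0.0646] yang -66.36 tilt [ 0.004 -0.002 -1.   ] shift [0.  0.2 0.1] gap 0.0158 F [-2.8  1.6 19.6] j [-0.47  0.58  1.58 -0.    0.98  0.69]
[0.28554796 0.70710218 0.36550081]
```

Emit:
{"method": "carry_out", "body": {"xyz": [[0,0,0],[0,0,0],[0,0,0],[0,0,0],[0,0,0],[0,0,0],[0,0,0]], "spin": [4,4,4,4,4,4,4], "grip": [0,0,0,0,0,0,0]}}

```text
time: 23.75
ee_pos: [0.5963, -0.2272, 0.0645]
orientation: [[0.997, -0.076, 0.004], [-0.076, -0.997, -0.002], [0.004, 0.002, -1.0]]
ft_force: [-2.5, 2.6, 21.1]
finger_gap: 0.0158
gripper_force: 30.1
```

```bash
python3 d.py .5965 -.2277 .0645; python3 k.py
```

```text
t 23.75 pos [ 0.5963 -0.2272  0.0645] yang -94.37 tilt [ 0.004 -0.002 -1.   ] shift [0.3 0.5 0. ] gap 0.0158 F [-2.5  2.6 21.1] j [-0.47  0.58  1.58  0.    0.98  1.17]
charger [ 0.5567 -0.2035] [0.1291 0.0697 0.1283 0.0696] yaw 8.34
orange top 32.5 c [ 0.5572 -0.2722  0.086 ] [[0.5688, -0.267], [0.5691, -0.2761], [0.5462, -0.2764], [0.546, -0.2673]]
white top 0.0 c [ 0.5749 -0.2395  0.086 ] [[0.5749, -0.2395], [0.5749, -0.2395], [0.5749, -0.2395], [0.5749, -0.2395]]
green top 0.0 c [ 0.6642 -0.2112  0.054 ] [[0.663, -0.2112], [0.663, -0.2112], [0.6654, -0.2112], [0.6654, -0.2112]]
nose top 98.0 c [ 0.6254 -0.1276  0.082 ] [[0.6331, -0.1112], [0.6379, -0.1422], [0.6174, -0.1453], [0.6126, -0.1143]]
nose side 21.5 c [ 0.4773 -0.1576  0.082 ] [[0.4864, -0.1357], [0.492, -0.1393], [0.4707, -0.1767], [0.4652, -0.1732]]
```

Emit:
{"method": "carry_out", "body": {"xyz": [[0,0,0],[0,0,0],[0,0,0],[0,0,0],[0,0,0],[0,0,0],[0,0,0],[0,0,0],[0,0,0]], "spin": [4,4,4,4,4,4,4,4.6,0], "grip": [0,0,0,0,0,0,0,0,0]}}

```text
time: 24.75
ee_pos: [0.5964, -0.2267, 0.0645]
orientation: [[0.799, -0.601, 0.004], [-0.601, -0.799, -0.001], [0.004, -0.001, -1.0]]
ft_force: [-2.1, 3.7, 19.9]
finger_gap: 0.016
gripper_force: 30.0
```

```bash
python3 d.py .5965 -.2277 .0645 53
```

```text
t 24.75 pos [ 0.5964 -0.2267  0.0645] yang -126.96 tilt [ 0.004 -0.001 -1.   ] shift [0.6 0.7 0. ] gap 0.016 F [-2.1  3.7 19.9] j [-0.47  0.58  1.58  0.    0.98  1.74]
spin 0.0
```

Emit:
{"method": "carry_out", "body": {"xyz": [[0,0,-1.5],[0,0,0],[0,0,0],[0,0,0],[0,0,-15],[0,0,-30],[0,0,-40],[0,0,-40],[0,0,0]], "spin": [0,0,0,0,0,0,0,0,0], "grip": [0,0.5,0.5,0.5,0.5,0.5,0.5,0.5,0.5]}}

```text
time: 25.65
ee_pos: [0.5984, -0.2286, 0.1948]
orientation: [[0.8, -0.6, 0.01], [-0.6, -0.8, -0.005], [0.011, -0.002, -1.0]]
ft_force: [-0.3, -0.5, 0.4]
finger_gap: 0.0441
gripper_force: 0.0
```

```bash
python3 d.py .46 .10 .19 53
```

```text
t 25.65 pos [ 0.5984 -0.2286  0.1948] yang -126.85 tilt [ 0.01  -0.005 -1.   ] shift [-307.9 -179.9    1.6] gap 0.0441 F [-0.3 -0.5  0.4] j [-0.47  0.43  1.46 -0.    1.23  1.74]
spin 0.1
```

Emit:
{"method": "carry_out", "body": {"xyz": [[-38.5,-22.5,0],[-38.5,-22.5,0],[-38.5,-22.5,0],[-38.5,-22.5,0],[-38.5,-22.5,0],[-38.5,-22.5,0],[-38.5,-22.5,0],[-38.5,-22.5,0],[0,0,0]], "spin": [0,0,0,0,0,0,0,0,0], "grip": [0.5,0.5,0.5,0.5,0.5,0.5,0.5,0.5,0.5]}}

```text
time: 26.55
ee_pos: [0.4528, 0.1058, 0.1874]
orientation: [[0.803, -0.596, -0.003], [-0.596, -0.803, 0.001], [-0.003, 0.001, -1.0]]
ft_force: [0.6, -2.0, 0.2]
finger_gap: 0.0437
gripper_force: 0.0
```

```bash
python3 k.py; python3 - <<'E'
from m import *
a=cv2.imread("pics/top0.png");im=cv2.imread("pics/k_top.png")
for nm,i in (("orange0",a),("orange",im)):
    for c in blobs("top",i,(8,200,120),(18,255,255),(318,188,345,220),1):
        P=plane("top",cv2.boxPoints(cv2.minAreaRect(c)),.086)[:,:2];print(nm,cv2.contourArea(c),P.mean(0).round(4),P.round(4).tolist())
m=[cv2.inRange(i[186:222,316:346],(140,140,140),(255,255,255)) for i in (a,im)]
for k in m:
    n,_,st,ce=cv2.connectedComponentsWithStats(k)
    print([(st[j,4],(plane("top",[ce[j]+[316,186]],.086)[0,:2]).round(4).tolist()) for j in range(1,n)])
E
```

```text
charger [ 0.5871 -0.1789] [0.1719 0.1401 0.1698 0.1397] yaw 8.57
orange top 210.5 c [ 0.6087 -0.2675  0.086 ] [[0.6492, -0.2544], [0.6498, -0.2751], [0.5462, -0.2764], [0.5457, -0.256]]
white top 6.0 c [ 0.607 -0.235  0.086] [[0.5999, -0.2277], [0.6154, -0.2395], [0.6134, -0.242], [0.5979, -0.2302]]
green top 3.0 c [ 0.624  -0.2481  0.054 ] [[0.6234, -0.245], [0.6283, -0.2496], [0.626, -0.252], [0.6211, -0.2474]]
nose top 116.5 c [ 0.6258 -0.1306  0.082 ] [[0.6331, -0.1115], [0.6386, -0.1465], [0.6181, -0.1495], [0.6126, -0.1146]]
nose side 63.5 c [ 0.6277 -0.1339  0.082 ] [[0.6152, -0.1182], [0.6349, -0.1041], [0.6399, -0.1482], [0.6206, -0.1614]]
orange0 28.5 [ 0.5955 -0.2276] [[0.6102, -0.2062], [0.62, -0.2185], [0.5807, -0.249], [0.571, -0.2368]]
orange 15.0 [ 0.6033 -0.2254] [[0.5911, -0.213], [0.6184, -0.2338], [0.6154, -0.2377], [0.5881, -0.217]]
[(np.int32(3), [0.6258, -0.2188]), (np.int32(3), [0.6254, -0.2318]), (np.int32(3), [0.6215, -0.2059]), (np.int32(2), [0.6117, -0.1966]), (np.int32(12), [0.6073, -0.2186]), (np.int32(1), [0.6098, -0.2527])]
[(np.int32(7), [0.6263, -0.2171]), (np.int32(7), [0.6254, -0.2318]), (np.int32(6), [0.62, -0.2048]), (np.int32(14), [0.607, -0.2349]), (np.int32(2), [0.6105, -0.1966]), (np.int32(5), [0.6089, -0.2536])]
```

The final measurements:
- **Pointer:** at -37° world, which is a timer value of about 1.60.
- **Charger:** moved about 2.5 mm, with a swivel of about 0.2°.
- **Battery:** nose still at its seated place.
- **Lever:** still in the tray.

Handing in.

```bash
python3 -c "
from plant import ticket;print(ticket.job_done())"
```

```text
the job is handed in; nothing more can be done
None
```

The job is done and handed in, with no verdict returned: the lever lies flat in the tray, the battery is seated in the charger, and the timer pointer is on the green mark; the charger shifted only about 2.5 mm, and nothing I did came near the bystanders, though I didn't re-measure them at the end.

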